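Tip a parcel into the measuring corner

TASK

Measure the parcel: push high on the label side of the tall carton standing on end on the measuring board, so that it topples over, away from the label, and comes down inside the printed rectangle, flat and with its label up. Then push the lying carton with the fingertips into the corner of the board until it is flush against both the end stop and the side rail, and move clear. Only push it, never pick it up, and leave everything else on the table where it is.

Things in the scene. Friction and masses are not known exactly. Their poses are not given: they have to be found in the camera images.
- corner (a point): Inner corner of the white measuring board (365 x 240 mm, fixed), where end stop and side rail meet, at the level of the board's top, 12 mm above the table. Its axes: the end stop's face is the plane x = 0, the side rail's face the plane y = 0, z is up; the board spreads to x = -350 mm, y = +225 mm. Flush in the corner, label up, the carton covers x -170 to 0, y 0 to 110 mm, and is 60 mm high.
- stop_top (a point): Middle of the top edge of the aluminium end stop, 112 mm along +y from the corner. The stop rises 40 mm above the board's top, is 15 mm thick and runs the board's full width along y; its face looks along the corner's -x.
- rail_top (a point): Middle of the top edge of the aluminium side rail, 175 mm along -x from the corner. The rail rises 40 mm above the board's top, is 15 mm thick and runs the board's full length along x; its face looks along the corner's +y.
- rectangle (a point): Centre of the rectangle printed in thin dark lines on the board, in the corner of stop and rail: 250 mm along x by 200 mm along y, so from x -250 to 0 and y 0 to 200 mm in the corner's axes, which this point shares. The carton has to come down inside it.
- carton_mid (a point): Centre of the parcel, a plain brown carton, 0.2 to 0.45 kg, standing on end across the rectangle's -x line. In its own axes 60 mm along x, 110 along y, 170 along z (z up while it stands). Its x axis points at the end stop within 6 degrees; the label is on its -x face. Pushed there near the top towards its +x, it goes over when the top has moved about 60 mm, then falls by itself.
- carton_foot (a point): On the carton, sharing its axes: middle of the bottom edge of its +x face, the edge it tips over (30, 0, -85 mm from the carton's centre). Standing, it is 190 to 220 mm from the end stop, and the carton is 25 to 65 mm clear of the side rail.
- carton_head (a point): On the carton, sharing its axes: middle of the top edge of its +x face (30, 0, 85 mm from the carton's centre). Underneath at the end stop once the carton lies; the fallen carton stops short of the end stop by some 10 to 60 mm.
- carton_label (a point): On the carton, sharing its axes: centre of the white paper label with a bar code on its -x face (-30, 0, 15 mm from the carton's centre).
- small_carton: Bystander, not to be moved: plain brown carton 80 x 70 x 100 mm high, standing on the table beyond the end stop. Origin at the centre of its underside.
- tape_roll: Bystander, not to be moved: roll of brown packing tape lying flat, 100 mm across, 48 mm high, beyond the side rail. Origin at the centre of its underside.
- glass_dish: Bystander, not to be moved: round glass dish, 116 mm across, 50 mm high, on the table behind the open end of the board. Origin at the centre of its underside.
- marker: Bystander, not to be moved: marker pen lying on the table beside the open long side of the board, 135 mm long, 15 mm high. Origin at the centre of its underside.
- card_terminal: Bystander, not to be moved: black card payment terminal, 170 x 78 mm, 50 mm high, to the robot's right. Origin at the centre of its underside.
- tape_dispenser: Bystander, not to be moved: grey desk tape dispenser with a roll in it, 170 x 60 mm, 88 mm high, to the robot's left. Origin at the centre of its underside.
- box_knife: Bystander, not to be moved: grey box knife, blade in, 150 x 27 mm, 18 mm high, to the left beside the scale. Origin at the centre of its underside.

How it is judged:
By the outcome, as a careful person would: the job done as asked, in the order asked, and still so for the second after the job is handed in, with the robot touching nothing.
It also fails if it takes over 56 s, if anything falls off the work surface, if the arm or the gripper's body presses on something with over 40 N, if the wrist force passes 120 N, or if a joint passes its speed limit or range.

ROBOT

A 6-joint arm with a two-finger parallel gripper is mounted at the origin on the work surface. World frame = base frame: x ahead of the robot, y to its left, z up, the work surface at z = 0. Lengths are in m, angles in rad, forces in N, time in s.
With the tool pointing down it reaches from about 0.425 to 1.125 m from the base axis. Payload 14.9 kg.
Tool frame: the origin (TCP) lies at the centre of the arm's flange, where the gripper is bolted on; the fingertips stand 191 mm ahead of it and the grasp point (between the pads) lies 172 mm ahead of it; z points along the fingers, y is the line along which they close (so a half turn about z gives the same grasp; the last joint's range is limited). The gripper opens to 91 mm and grips with 3 to 60 N. Pads are 32 mm wide; open, the fingers measure 118 mm over their backs; the gripper's body (76 mm by 178 mm) begins 60 mm behind the grasp point.
Start: joints at [1.141, 0.379, 1.734, -0, 1.028, -0.033], TCP at [0.271, 0.646, 0.405] pointing down, gripper open.
Joint ranges: [-2.77, 2.77], [-0.74, 2.19], [0, 2.66], [-1.06, 4.2], [0.31, 2.87], [-3.08, 3.08]. Speed limits (rad/s): [1.89, 1.89, 2.39, 3.14, 3.14, 3.14].

INTERFACE

Orientations are given as a rotation vector (axis times angle).
In Python, from workcell import robot gives the robot as it stands. The module is installed in compiled form; this text tells all that it offers.
- The arm moves only by the tool step_arm, never from a script. Its argument "series" is one flat list of numbers, 7 for each row, row after row: the turn, a rotation vector about the tool's x, y, z in degrees, then the shift along the tool's x, y, z in mm, then the opening, from 0 (shut) to 1 (fully open). In form: [ax, ay, az, x, y, z, claw, ax, ay, az, x, y, z, claw, ...]. A call has 1 to 12 rows; each row is the pose to reach, as a shift and turn from the pose commanded when the call began, along the tool's axes at that moment; what a row does not reach only later rows make up. A row lasts 1/12 s, in which the tool goes at most 41.7 mm and 7.16 degrees, less where a joint would pass 70% of its speed; a pose out of reach is approached as far as the arm can. A call with a gripper value outside its range is refused whole. The fingers move at their own pace and stop on an object; the grip force is fixed at half the most. Time passes only in rows, so rows that repeat a pose let the fingers close. It gives the time, the measured TCP pose, the force, the opening and the grip force at its end, in the units of the state.
- robot.sense(): the state, without advancing time (a new reading comes with each control period).
- robot.capture(name): name is "side" or "top"; returns the picture (480x640x3 uint8, red, green, blue); there is no depth.
- robot.camera_model(name): a dict with "intrinsics" (3x3 intrinsics, pixels), "origin" and "orientation" of the camera in the world. Camera axes: x right, y up, looking along -z (the intrinsics and any distortion apply to the point x, -y, -z); pixel columns grow to the right and rows downward; lengths in m; the calibration is good to about 2 mm. A picture is of the moment at which its call begins. camera_model takes no time and is no camera call.
- robot.close_job(): hands the job in; it is judged then, once.
The state is a dict: "time": time; "joint_pos": joint angles; "joint_vel": joint speeds; "tau": joint torques, N m; "position": TCP position; "orientation": TCP orientation; "contact_force": force on the tool from outside, world axes, zero at the start; "torque": the same for the moment, N m; "gripper_width": opening from 0.0 (shut) to 1.0 (fully open); "grasp_force": force on a finger pad.
Only numpy, scipy, OpenCV 4.12 (cv2) and the standard library are available. Lean on these libraries where they do the work, as an engineer would, in place of code of your own. Each camera call takes 0.05 s, during which the arm holds its last target. There are 200 camera calls.

## Working session

There is one attempt and no reset: what is moved stays moved. The work goes in short steps, Python scripts to look and compute and a tool call to move; the robot and the scene stay as the last step left them, time stands still between calls to the robot, and variables do not carry over. Pictures are saved under pics/ and viewed, at most 10 in all, crops included, and the job is handed in when it is done.

Besides the shell and the picture viewer there is one more tool, called as name(argument=value, ...) on one line, values as JSON. step_arm: Moves the arm, as the interface text tells. Its arguments: {"type":"object","properties":{"series":{"type":"array","items":{"type":"number"}}},"required":["series"]}

```bash
mkdir -p pics; python3 - <<'E'
from workcell import robot
import cv2
for n in("side","top"):
    cv2.imwrite(f"pics/{n}0.png",robot.capture(n)[:,:,::-1])
    m=robot.camera_model(n);print(n,m)
s=robot.sense();print(s)
E
```

```text
side {'intrinsics': array([[483.69578014,   0.        , 316.28291015],
       [  0.        , 483.69578014, 241.54970021],
       [  0.        ,   0.        ,   1.        ]]), 'origin': array([-0.19182288, -0.74987709,  0.88616397]), 'orientation': array([ 0.89993354, -0.37671257, -0.73095716])}
top {'intrinsics': array([[463.8133663 ,   0.        , 317.63611539],
       [  0.        , 463.8133663 , 241.4142437 ],
       [  0.        ,   0.        ,   1.        ]]), 'origin': array([0.47077859, 0.01453026, 1.59599938]), 'orientation': array([ 0.0692484 , -0.0591368 , -1.57990159])}
{'time': 0.1, 'joint_pos': array([ 1.14068579e+00,  3.79378560e-01,  1.73468744e+00,  1.32636387e-05,
        1.02849390e+00, -3.33035091e-02]), 'joint_vel': array([-0.00066483, -0.00034471, -0.00203855,  0.00086134,  0.00239311,
       -0.00121958]), 'tau': array([ 1.74983328e-03, -7.65024734e+01, -4.35296202e+01,  6.53286092e-02,
        3.97931063e-02, -2.54246271e-05]), 'position': array([0.27047642, 0.64546945, 0.40415537]), 'orientation': array([-6.19186310e-01, -3.07973140e+00,  1.47454782e-03]), 'contact_force': array([ 0.24379982,  0.12673371, -0.02726045]), 'torque': array([-0.01076178,  0.00171657, -0.01981057]), 'grasp_force': 0.0, 'gripper_width': 1.0016117944280183}
```

View pics/side0.png

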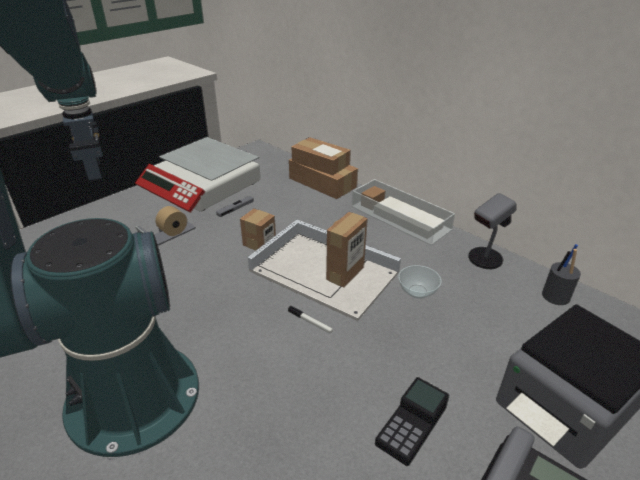

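View pics/top0.png

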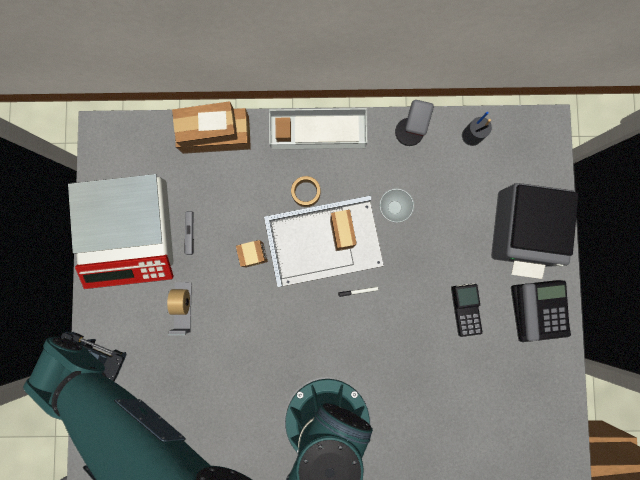

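The side and top pictures show the board with its end stop on the left (world +y) and its rail on the far side. In the top view the inner corner is near (270,219), the carton near (343,229) and the dish at (397,205). The label faces right (world -y). Next I'll zoom in.

```bash
python3 - <<'E'
import cv2,numpy as np
t=cv2.imread("pics/top0.png")[185:295,255:390];s=cv2.imread("pics/side0.png")[205:320,240:410]
cv2.imwrite("pics/tz.png",cv2.resize(t,None,fx=5.5,fy=5.4,interpolation=cv2.INTER_CUBIC))
cv2.imwrite("pics/sz.png",cv2.resize(s,None,fx=4.6,fy=4.6,interpolation=cv2.INTER_CUBIC))
E
```

```text
(no output)
```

View pics/tz.png

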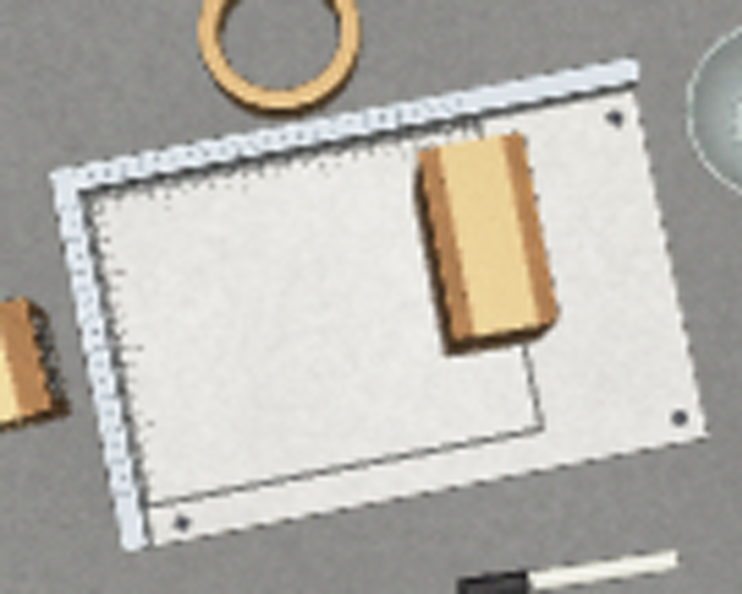

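View pics/sz.png

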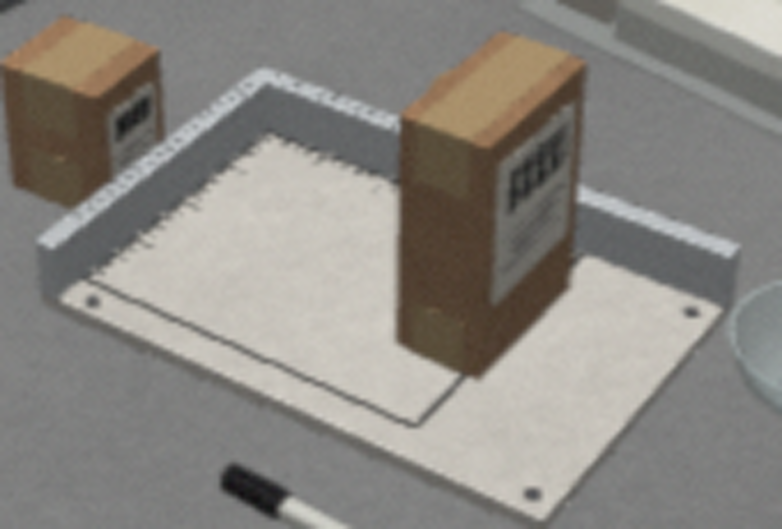

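Zoomed, the top view gives these points: rail and stop top corners at (52,175), (636,60) and (125,549), the rectangle's free corner at (542,428), and the carton top at (418,152), (525,133), (555,322), (450,342). The side view shows the carton's foot corners at (398,343), (480,377) and (570,285). I'll cast rays through them.

```bash
cat > h.py <<'E'
import cv2,numpy as np
from workcell import robot
from scipy.spatial.transform import Rotation as R
def cast(n,uv,z):
    m=robot.camera_model(n);K=m["intrinsics"];uv=np.atleast_2d(uv).astype(float)
    d=np.c_[(uv-K[:2,2])/[K[0,0],K[1,1]],np.ones(len(uv))]*[1,-1,-1]
    d=R.from_rotvec(m["orientation"]).apply(d);o=m["origin"]
    return o+d*((z-o[2])/d[:,2])[:,None]
T=lambda p:np.array(p)/[5.5,5.4]+[255,185]-.4
S=lambda p:np.array(p)/4.6+[240,205]-.4
E
python3 - <<'E'
from h import *
np.set_printoptions(precision=4,suppress=True)
print("walls top",cast("top",T([(52,175),(636,60),(640,83),(125,549),(147,545),(80,193)]),.052))
print("rect",cast("top",T([(542,428),(148,505)]),.012), cast("side",S([(416,425),(90,281)]),.012))
print("board far corners",cast("top",T([(706,436),(152,545)]),.012))
print("walls side",cast("side",S([(265,68),(740,247),(38,242)]),.052), "incorner",cast("side",S([(270,133)]),.012))
print("ctop",cast("top",T([(418,152),(525,133),(555,322),(450,342)]),.182))
print("ctopS",cast("side",S([(505,35),(588,65),(490,148),(400,115)]),.182))
print("cfootS",cast("side",S([(398,343),(480,377),(570,285)]),.012))
print(R.from_rotvec(robot.sense()["orientation"]).as_matrix())
E
```

```text
walls top [[ 0.6812  0.2029  0.052 ]
 [ 0.7496 -0.1546  0.052 ]
 [ 0.7351 -0.1568  0.052 ]
 [ 0.4493  0.159   0.052 ]
 [ 0.4516  0.1457  0.052 ]
 [ 0.6698  0.1858  0.052 ]]
rect [[ 0.5223 -0.0963  0.012 ]
 [ 0.4762  0.1484  0.012 ]] [[ 0.5256 -0.0949  0.012 ]
 [ 0.4795  0.1448  0.012 ]]
board far corners [[ 0.5163 -0.1978  0.012 ]
 [ 0.4511  0.146   0.012 ]]
walls side [[ 0.6864  0.2002  0.052 ]
 [ 0.7516 -0.1555  0.052 ]
 [ 0.4512  0.1566  0.052 ]] incorner [[0.6736 0.1832 0.012 ]]
ctop [[ 0.6745 -0.0177  0.182 ]
 [ 0.6848 -0.0776  0.182 ]
 [ 0.5767 -0.0926  0.182 ]
 [ 0.5659 -0.0341  0.182 ]]
ctopS [[ 0.6749 -0.0235  0.182 ]
 [ 0.6841 -0.0799  0.182 ]
 [ 0.5806 -0.0956  0.182 ]
 [ 0.5693 -0.0376  0.182 ]]
cfootS [[ 0.5721 -0.0362  0.012 ]
 [ 0.5836 -0.093   0.012 ]
 [ 0.6895 -0.0743  0.012 ]]
[[-0.9223  0.3865 -0.0004]
 [ 0.3865  0.9223 -0.0009]
 [ 0.     -0.001  -1.    ]]
```

```bash
cat >> h.py <<'E'
np.set_printoptions(precision=4,suppress=True)
C=np.array([.6715,.1845]);XB=np.array([-.188,.982]);YB=np.array([-.982,-.188])
def w(bx,by): return C+XB*bx/1e3+YB*by/1e3       # board mm -> world
def b(p): d=(np.array(p)[...,:2]-C)*1e3; return np.stack([d@XB,d@YB],-1)
def move(xy,ztip,yaw):   # yaw of tool x in world deg, tool down
    s=robot.sense();R0=R.from_rotvec(s["orientation"])
    y=np.radians(yaw);G=R.from_matrix(np.array([[np.cos(y),np.sin(y),0],[np.sin(y),-np.cos(y),0],[0,0,-1]]).T)
    p=np.array([*xy,ztip+.191])
    print("turn",(R0.inv()*G).as_rotvec(degrees=True),"shift",R0.inv().apply(p-s["position"])*1e3,"t",s["time"])
E
python3 - <<'E'
from h import *
c=np.array([.6265,-.057]);u=np.array([-.16,.987])
print(b(c)); move(c-.09*u,.25,99.3); move(c-.09*u,.15,99.3)
E
```

```text
[-228.693   89.592]
turn [-0.0518  0.0257 57.9642] shift [-647.4618 -586.6865  -36.3059] t 0.1
turn [-0.0518  0.0257 57.9642] shift [-647.4661 -586.5899   63.694 ] t 0.1
```

step_arm(series=[0,0,0,0,0,-40,0.6,0,0,58,-647,-587,-45,0.6,0,0,58,-647,-587,-45,0.6,0,0,58,-647,-587,-45,0.6,0,0,58,-647,-587,-45,0.6,0,0,58,-647,-587,-45,0.6,0,0,58,-647,-587,-45,0.6,0,0,58,-647,-587,-45,0.6,0,0,58,-647,-587,-45,0.6,0,0,58,-647,-587,-45,0.6,0,0,58,-647,-587,-45,0.6,0,0,58,-647,-587,-45,0.6])

```text
time: 1.1
position: [0.4648, 0.2284, 0.4473]
orientation: [2.035, 2.394, -0.0]
contact_force: [1.3, -0.5, 0.1]
gripper_width: 0.599
grasp_force: 0.0
```

```bash
python3 - <<'E'
from h import *
c=np.array([.6265,-.057]);u=np.array([-.16,.987])
print(robot.sense()["position"]); move(c-.09*u,.25,99.3)
E
```

```text
[0.4648 0.2284 0.4473]
turn [-0.0008  0.0008 -0.0313] shift [-397.7309  113.4919    6.3498] t 1.1
```

step_arm(series=[0,0,0,-398,113,6,0.6,0,0,0,-398,113,6,0.6,0,0,0,-398,113,6,0.6,0,0,0,-398,113,6,0.6,0,0,0,-398,113,6,0.6,0,0,0,-398,113,6,0.6,0,0,0,-398,113,6,0.6,0,0,0,-398,113,6,0.6,0,0,0,-398,113,6,0.6,0,0,0,-398,113,6,0.6,0,0,0,-398,113,6,0.6,0,0,0,-398,113,6,0.6])

```text
time: 2.1
position: [0.6404, -0.1458, 0.4406]
orientation: [-2.037, -2.39, 0.001]
contact_force: [-0.1, -0.8, 0.7]
gripper_width: 0.602
grasp_force: 0.0
```

```bash
python3 - <<'E'
from h import *
c=np.array([.6265,-.057]);u=np.array([-.16,.987])
print(robot.sense()["position"]); move(c-.09*u,.15,99.3)
cv2.imwrite("pics/s1.png",cv2.resize(robot.capture("side")[100:340,200:520,::-1],None,fx=2.2,fy=2.2))
E
```

```text
[ 0.6404 -0.1458  0.4406]
turn [-0.0506 -0.0245 -0.1726] shift [-0.1409  0.5502 99.6097] t 2.1
```

View pics/s1.png

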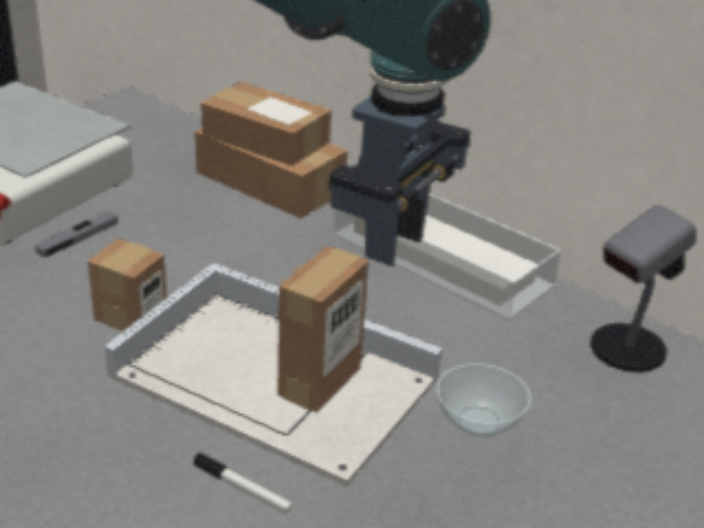

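The gripper (fingers near (390,240)) hangs on the label side of the carton, clear of the dish, and everything is in place. I'll lower it and approach.

step_arm(series=[0,0,0,0,0,30,0.6,0,0,0,0,0,60,0.6,0,0,0,0,0,90,0.6,0,0,0,0,0,100,0.6,0,0,0,0,0,100,0.6,0,0,0,15,0,100,0.6,0,0,0,25,0,100,0.6,0,0,0,30,0,100,0.6,0,0,0,35,0,100,0.6,0,0,0,37,0,100,0.6,0,0,0,37,0,100,0.6])

```text
time: 3.07
position: [0.6343, -0.1072, 0.342]
orientation: [2.034, 2.394, 0.001]
contact_force: [0.3, -0.1, 0.4]
gripper_width: 0.596
grasp_force: 0.0
```

step_arm(series=[0,0,0,3,0,0,0.6,0,0,0,6,0,0,0.6,0,0,0,9,0,0,0.6,0,0,0,12,0,0,0.6,0,0,0,15,0,0,0.6,0,0,0,18,0,0,0.6,0,0,0,21,0,0,0.6,0,0,0,24,0,0,0.6])

```text
time: 3.73
position: [0.6303, -0.0837, 0.3413]
orientation: [-2.035, -2.394, 0.0]
contact_force: [-0.3, -0.3, 0.6]
gripper_width: 0.599
grasp_force: 0.3
```

```bash
python3 - <<'E'
from h import *
print(robot.sense()["position"])
a=robot.capture("side")[100:340,200:520,::-1];
cv2.imwrite("pics/s2.png",cv2.resize(a,None,fx=2.2,fy=2.2))
E
```

```text
[ 0.6303 -0.0837  0.3413]
```

View pics/s2.png

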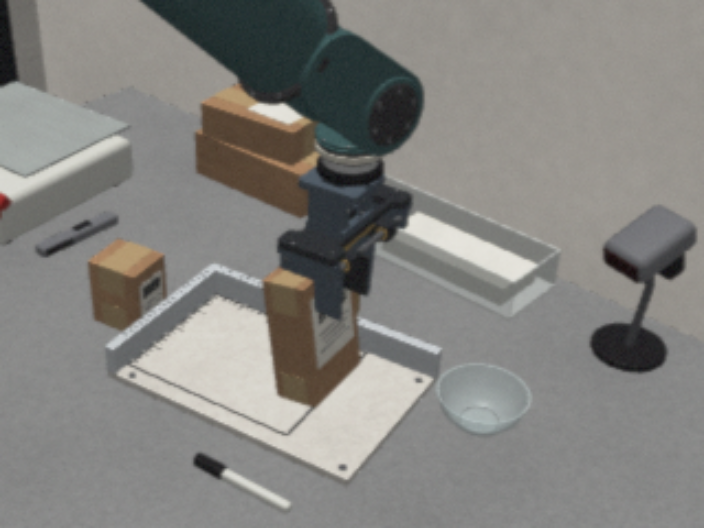

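The carton is tilting squarely, with its top edge near (275,275), and the foot has stayed where it was. I'll keep pushing.

step_arm(series=[0,0,0,4,0,0,0.6,0,0,0,8,0,0,0.6,0,0,0,12,0,0,0.6,0,0,0,16,0,0,0.6,0,0,0,20,0,0,0.6,0,0,0,24,0,0,0.6,0,0,0,28,0,0,0.6,0,0,0,32,0,0,0.6,0,0,0,36,0,0,0.6,0,0,0,40,0,0,0.6,0,0,0,42,0,0,0.6,0,0,0,42,0,0,0.6])

```text
time: 4.78
position: [0.6235, -0.0421, 0.3414]
orientation: [-2.034, -2.394, 0.0]
contact_force: [0.4, -0.4, 0.5]
gripper_width: 0.602
grasp_force: 0.0
```

step_arm(series=[0,0,0,0,0,0,0.6,0,0,0,0,0,0,0.6,0,0,0,0,0,0,0.6,0,0,0,0,0,0,0.6,0,0,0,0,0,0,0.6,0,0,0,0,0,0,0.6])

```text
time: 5.28
position: [0.6236, -0.0426, 0.3414]
orientation: [2.035, 2.393, 0.0]
contact_force: [-0.0, 0.5, -0.0]
gripper_width: 0.598
grasp_force: 0.0
```

```bash
python3 - <<'E'
from h import *
print(robot.sense()["position"])
a=robot.capture("side")[190:330,230:420,::-1];b_=robot.capture("top")[185:295,255:390,::-1]
cv2.imwrite("pics/s3.png",np.hstack([cv2.resize(a,(400,295)),cv2.resize(b_,(362,295))]))
E
```

```text
[ 0.6236 -0.0426  0.3414]
```

View pics/s3.png

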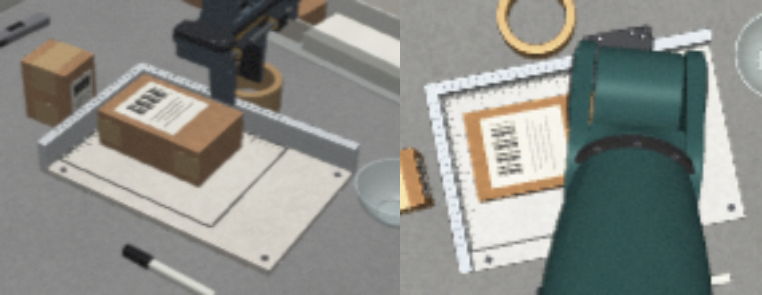

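The carton lies flat, label up, inside the rectangle. In the side crop its top corners are (98,104), (150,72), (242,122) and (196,157). I'll locate it and plan the push to the rail.

```bash
python3 - <<'E'
from h import *
s=np.array([(98,104),(150,72),(242,122),(196,157)])/2.105+[230,190]-.3
p=cast("side",s,.072);print(p[:,:2],b(p))
t=np.array([(66,113),(81,202)])/2.681+[255,185]-.3
p=cast("top",t,.072);print(p[:,:2],b(p))
bx=-110
print("yaw board x",np.degrees(np.arctan2(*XB[::-1])))
for by in(200,150):
  for z in (.15,.03): print(w(bx,by)); move(w(bx,by),z,10.8)
E
```

```text
[[ 0.5491  0.1441]
 [ 0.6558  0.1508]
 [ 0.6578 -0.0265]
 [ 0.5589 -0.0353]] [[ -16.6169  127.7808]
 [ -30.1105   21.7729]
 [-204.6382   53.1284]
 [-194.6833  151.9012]]
[[0.6451 0.15  ]
 [0.5352 0.1319]] [[-28.9513  32.3746]
 [-26.0182 143.7734]]
yaw board x 100.83791044620116
[0.4958 0.0389]
turn [-0.0021  0.0023 88.4613] shift [ 101.0007 -113.0557    0.3522] t 5.3833
[0.4958 0.0389]
turn [-0.0021  0.0023 88.4613] shift [ 101.0012 -113.0498  120.3522] t 5.3833
[0.5449 0.0483]
turn [-0.0021  0.0023 88.4613] shift [102.3762 -63.0829   0.3497] t 5.3833
[0.5449 0.0483]
turn [-0.0021  0.0023 88.4613] shift [102.3766 -63.077  120.3497] t 5.3833
```

step_arm(series=[0,0,88,101,-113,-10,0.6,0,0,88,101,-113,-10,0.6,0,0,88,101,-113,-10,0.6,0,0,88,101,-113,-10,0.6,0,0,88,101,-113,-10,0.6,0,0,88,101,-113,-10,0.6,0,0,88,101,-113,-10,0.6,0,0,88,101,-113,-10,0.6,0,0,88,101,-113,-10,0.6,0,0,88,101,-113,-10,0.6,0,0,88,101,-113,-10,0.6,0,0,88,101,-113,-10,0.6])

```text
time: 6.38
position: [0.4958, 0.0389, 0.3515]
orientation: [-3.121, -0.355, -0.0]
contact_force: [0.2, -0.8, 0.5]
gripper_width: 0.6
grasp_force: 0.0
```

```bash
python3 - <<'E'
from h import *
print(robot.sense()["position"]); move(w(-110,200),.034,10.8)
E
```

```text
[0.4958 0.0389 0.3515]
turn [ 0.0007 -0.0107  2.166 ] shift [ -0.0887   0.0344 126.4512] t 6.3833
```

step_arm(series=[0,0,2,0,0,30,0.6,0,0,2,0,0,60,0.6,0,0,2,0,0,90,0.6,0,0,2,0,0,115,0.6,0,0,2,0,0,126,0.6,0,0,2,0,0,126,0.6,0,0,2,10,0,126,0.6,0,0,2,20,0,126,0.6,0,0,2,28,0,126,0.6,0,0,2,34,0,126,0.6,0,0,2,38,0,126,0.6,0,0,2,40,0,126,0.6])

```text
time: 7.38
position: [0.5355, 0.0483, 0.2259]
orientation: [3.126, 0.31, 0.001]
contact_force: [-2.0, -1.2, 2.9]
gripper_width: 0.599
grasp_force: 1.4
```

step_arm(series=[0,0,0,3,0,0,0.6,0,0,0,6,0,0,0.6,0,0,0,9,0,0,0.6,0,0,0,12,0,0,0.6,0,0,0,15,0,0,0.6,0,0,0,18,0,0,0.6,0,0,0,21,0,0,0.6,0,0,0,24,0,0,0.6,0,0,0,27,0,0,0.6])

```text
time: 8.13
position: [0.5615, 0.0535, 0.2253]
orientation: [3.126, 0.31, 0.0]
contact_force: [-1.2, 0.2, -1.3]
gripper_width: 0.598
grasp_force: 0.7
```

step_arm(series=[0,0,0,1,0,0,0.6,0,0,0,2,0,0,0.6,0,0,0,3,0,0,0.6,0,0,0,4,0,0,0.6])

```text
time: 8.47
position: [0.5651, 0.0542, 0.2253]
orientation: [3.126, 0.31, -0.0]
contact_force: [-1.3, 0.5, 0.3]
gripper_width: 0.603
grasp_force: 0.8
```

step_arm(series=[0,0,0,1,0,0,0.6,0,0,0,2,0,0,0.6,0,0,0,3,0,0,0.6,0,0,0,3,0,0,0.6])

```text
time: 8.8
position: [0.568, 0.0548, 0.2253]
orientation: [-3.126, -0.31, 0.001]
contact_force: [-3.3, 0.5, 1.2]
gripper_width: 0.597
grasp_force: 1.7
```

step_arm(series=[0,0,0,0.5,0,0,0.6,0,0,0,1,0,0,0.6,0,0,0,1.5,0,0,0.6,0,0,0,1.5,0,0,0.6])

```text
time: 9.13
position: [0.5685, 0.055, 0.2251]
orientation: [-3.126, -0.309, 0.006]
contact_force: [-11.8, -2.2, 10.1]
gripper_width: 0.603
grasp_force: 6.5
```

step_arm(series=[0,0,0,0.5,0,0,0.6,0,0,0,1,0,0,0.6,0,0,0,1,0,0,0.6])

```text
time: 9.38
position: [0.569, 0.0552, 0.225]
orientation: [-3.126, -0.309, 0.008]
contact_force: [-17.8, -3.3, 13.7]
gripper_width: 0.599
grasp_force: 9.3
```

step_arm(series=[0,0,0,-10,0,0,0.6,0,0,0,-25,0,0,0.6,0,0,0,-40,0,0,0.6,0,0,0,-40,0,-30,0.6,0,0,0,-40,0,-60,0.6,0,0,0,-40,0,-90,0.6,0,0,0,-40,0,-110,0.6,0,0,0,-40,0,-120,0.6,0,0,0,-40,0,-120,0.6])

```text
time: 10.13
position: [0.5319, 0.0475, 0.3474]
orientation: [3.126, 0.31, 0.007]
contact_force: [0.1, -0.1, 0.6]
gripper_width: 0.602
grasp_force: 0.0
```

```bash
python3 - <<'E'
from h import *
print(robot.sense()["position"]); move(w(-245,55),.155,100.8);move(w(-245,55),.034,100.8)
E
```

```text
[0.5319 0.0475 0.3474]
turn [  0.217   -0.1597 -89.4774] shift [106.7382 137.5324   1.9605] t 10.1333
turn [  0.217   -0.1597 -89.4774] shift [106.2314 137.453  122.9594] t 10.1333
```

step_arm(series=[0,0,-89.5,107,137.5,0,0.6,0,0,-89.5,107,137.5,0,0.6,0,0,-89.5,107,137.5,0,0.6,0,0,-89.5,107,137.5,0,0.6,0,0,-89.5,107,137.5,0,0.6,0,0,-89.5,107,137.5,0,0.6,0,0,-89.5,107,137.5,0,0.6,0,0,-89.5,107,137.5,0,0.6,0,0,-89.5,107,137.5,0,0.6,0,0,-89.5,107,137.5,0,0.6,0,0,-89.5,107,137.5,0,0.6,0,0,-89.5,107,137.5,0,0.6])

```text
time: 11.13
position: [0.6628, -0.0663, 0.343]
orientation: [-2.068, -2.363, 0.002]
contact_force: [-0.8, 0.2, -0.8]
gripper_width: 0.599
grasp_force: 0.0
```

```bash
python3 - <<'E'
from h import *
print(robot.sense()["position"]); move(w(-245,55),.034,100.8)
a=robot.capture("side")[190:330,230:420,::-1]
cv2.imwrite("pics/s4.png",cv2.resize(a,None,fx=4,fy=4))
E
```

```text
[ 0.6628 -0.0663  0.343 ]
turn [-0.1155 -0.0352 -3.1806] shift [ -0.2657   0.9197 118.0137] t 11.1333
```

View pics/s4.png

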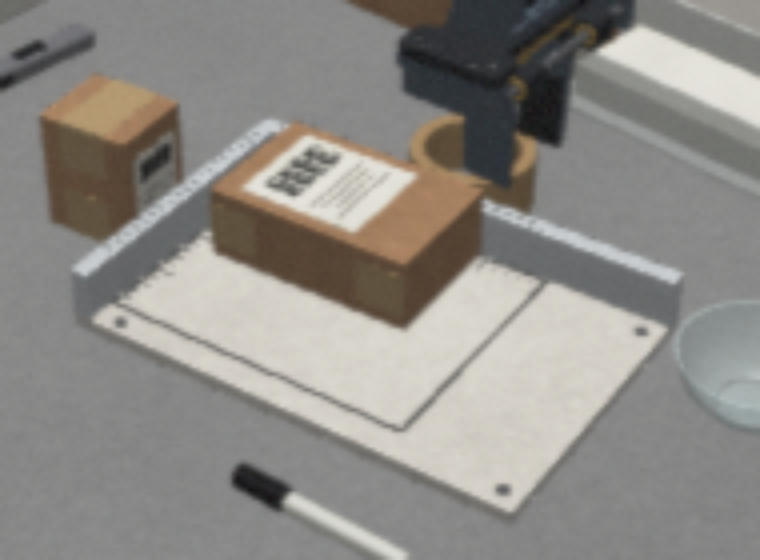

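The carton now lies along the rail, with its near foot corner at (405,325), and there is still a gap at the end stop. Next I'll push it to the stop.

step_arm(series=[0,0,-3,0,1,30,0.6,0,0,-3,0,1,60,0.6,0,0,-3,0,1,90,0.6,0,0,-3,0,1,110,0.6,0,0,-3,0,1,118,0.6,0,0,-3,0,1,118,0.6,0,0,-3,10,1,118,0.6,0,0,-3,18,1,118,0.6,0,0,-3,24,1,118,0.6,0,0,-3,28,1,118,0.6,0,0,-3,31,1,118,0.6,0,0,-3,33,1,118,0.6])

```text
time: 12.18
position: [0.6601, -0.0329, 0.228]
orientation: [2.013, 2.411, 0.001]
contact_force: [-0.4, 0.1, -1.1]
gripper_width: 0.596
grasp_force: 0.0
```

step_arm(series=[0,0,0,3,0,0,0.6,0,0,0,6,0,0,0.6,0,0,0,9,0,0,0.6,0,0,0,12,0,0,0.6,0,0,0,15,0,0,0.6,0,0,0,18,0,0,0.6,0,0,0,20,0,0,0.6,0,0,0,22,0,0,0.6,0,0,0,22,0,0,0.6])

```text
time: 12.93
position: [0.656, -0.0115, 0.2273]
orientation: [-2.014, -2.411, -0.0]
contact_force: [-0.1, -0.6, 0.5]
gripper_width: 0.602
grasp_force: 0.0
```

step_arm(series=[0,0,0,0.5,0,0,0.6,0,0,0,1,0,0,0.6,0,0,0,1.5,0,0,0.6,0,0,0,2,0,0,0.6,0,0,0,2,0,0,0.6])

```text
time: 13.35
position: [0.6557, -0.0098, 0.2272]
orientation: [-2.014, -2.411, 0.0]
contact_force: [0.6, -2.1, 0.7]
gripper_width: 0.601
grasp_force: 0.8
```

step_arm(series=[0,0,0,0.7,0,0,0.6,0,0,0,1.4,0,0,0.6,0,0,0,2,0,0,0.6,0,0,0,2,0,0,0.6])

```text
time: 13.68
position: [0.6553, -0.0077, 0.2273]
orientation: [-2.014, -2.411, 0.0]
contact_force: [0.3, -0.8, 0.4]
gripper_width: 0.6
grasp_force: 0.2
```

step_arm(series=[0,0,0,0.7,0,0,0.6,0,0,0,1.4,0,0,0.6,0,0,0,2,0,0,0.6,0,0,0,2,0,0,0.6])

```text
time: 14.02
position: [0.6553, -0.0066, 0.2276]
orientation: [2.011, 2.411, -0.001]
contact_force: [0.7, -12.2, 0.4]
gripper_width: 0.599
grasp_force: 6.4
```

step_arm(series=[0,0,0,0.5,0,0,0.6,0,0,0,1,0,0,0.6,0,0,0,1,0,0,0.6])

```text
time: 14.27
position: [0.6553, -0.0064, 0.2277]
orientation: [2.01, 2.411, -0.002]
contact_force: [1.6, -20.3, 0.1]
gripper_width: 0.602
grasp_force: 10.6
```

step_arm(series=[0,0,0,-10,0,0,0.6,0,0,0,-25,0,0,0.6,0,0,0,-35,0,0,0.6,0,0,0,-35,0,-30,0.6,0,0,0,-35,0,-60,0.6,0,0,0,-35,0,-90,0.6,0,0,0,-35,0,-120,0.6,0,0,0,-35,0,-120,0.6])

```text
time: 14.93
position: [0.6628, -0.0403, 0.3534]
orientation: [2.011, 2.406, 0.007]
contact_force: [1.2, -0.0, 0.5]
gripper_width: 0.6
grasp_force: 0.0
```

```bash
python3 - <<'E'
from h import *
print(robot.sense()["position"]); move(w(-90,165),.155,11);move(w(-90,165),.034,11)
a=robot.capture("side")[205:300,240:370,::-1];
cv2.imwrite("pics/s5.png",cv2.resize(a,None,fx=6,fy=6,interpolation=cv2.INTER_CUBIC))
E
```

```text
[ 0.6628 -0.0403  0.3534]
turn [ 0.4127 -0.249  89.2265] shift [ 127.9053 -115.5428    6.3539] t 14.9333
turn [ 0.4127 -0.249  89.2265] shift [ 128.1197 -116.4355  127.3504] t 14.9333
```

View pics/s5.png

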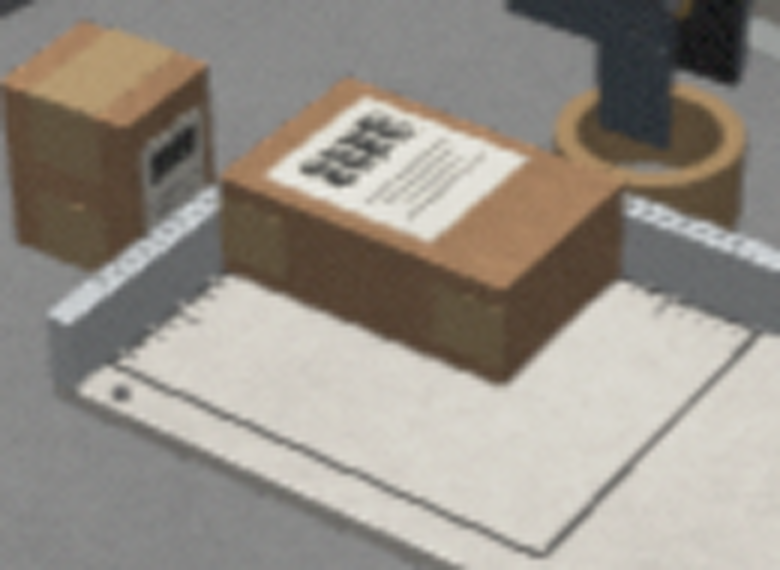

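The carton sits against both walls: its left end meets the stop at (222,180) and its right end meets the rail at (625,195). I'll give the rail side one gentle confirming nudge.

step_arm(series=[0,0,89,128,-116,0,0.6,0,0,89,128,-116,0,0.6,0,0,89,128,-116,0,0.6,0,0,89,128,-116,0,0.6,0,0,89,128,-116,0,0.6,0,0,89,128,-116,0,0.6,0,0,89,128,-116,0,0.6,0,0,89,128,-116,0,0.6,0,0,89,128,-116,0,0.6,0,0,89,128,-116,0,0.6,0,0,89,128,-116,0,0.6,0,0,89,128,-116,0,0.6])

```text
time: 15.98
position: [0.524, 0.0655, 0.3463]
orientation: [-3.118, -0.381, 0.002]
contact_force: [-0.3, -0.2, 0.2]
gripper_width: 0.599
grasp_force: 0.0
```

```bash
python3 - <<'E'
from h import *
print(robot.sense()["position"]); move(w(-90,165),.034,11)
E
```

```text
[0.524  0.0655 0.3463]
turn [-0.0225  0.0875  2.9422] shift [  2.4412   1.0058 121.2799] t 15.9833
```

step_arm(series=[0,0,3,0,0,30,0.6,0,0,3,0,0,60,0.6,0,0,3,0,0,90,0.6,0,0,3,0,0,112,0.6,0,0,3,0,0,121,0.6,0,0,3,0,0,121,0.6,0,0,3,12,0,121,0.6,0,0,3,22,0,121,0.6,0,0,3,30,0,121,0.6,0,0,3,35,0,121,0.6,0,0,3,38,0,121,0.6,0,0,3,38,0,121,0.6])

```text
time: 16.98
position: [0.5618, 0.0755, 0.2269]
orientation: [3.126, 0.31, 0.002]
contact_force: [0.5, 0.6, -0.1]
gripper_width: 0.602
grasp_force: 0.0
```

step_arm(series=[0,0,0,0.6,0,0,0.6,0,0,0,1.2,0,0,0.6,0,0,0,1.8,0,0,0.6,0,0,0,2.4,0,0,0.6,0,0,0,2.4,0,0,0.6])

```text
time: 17.4
position: [0.5633, 0.0757, 0.2264]
orientation: [3.126, 0.31, -0.0]
contact_force: [0.6, 0.3, -0.3]
gripper_width: 0.599
grasp_force: 0.0
```

step_arm(series=[0,0,0,0.6,0,0,0.6,0,0,0,1.2,0,0,0.6,0,0,0,1.5,0,0,0.6,0,0,0,1.5,0,0,0.6])

```text
time: 17.73
position: [0.5646, 0.076, 0.2263]
orientation: [3.126, 0.31, -0.001]
contact_force: [-2.9, -1.0, 2.9]
gripper_width: 0.6
grasp_force: 1.5
```

step_arm(series=[0,0,0,0.5,0,0,0.6,0,0,0,1,0,0,0.6,0,0,0,1,0,0,0.6])

```text
time: 17.98
position: [0.565, 0.0761, 0.2261]
orientation: [3.126, 0.309, -0.005]
contact_force: [-9.3, -2.2, 7.7]
gripper_width: 0.601
grasp_force: 4.7
```

The force rises at once, so the carton is flush on the rail. I'll move clear.

step_arm(series=[0,0,0,-10,0,0,0.6,0,0,0,-25,0,0,0.6,0,0,0,-40,0,0,0.6,0,0,0,-40,0,-30,0.6,0,0,0,-40,0,-60,0.6,0,0,0,-40,0,-100,0.6,0,0,0,-40,0,-140,0.6,0,0,0,-40,0,-180,0.6,0,0,0,-40,0,-200,0.6,0,0,0,-40,0,-200,0.6])

```text
time: 18.82
position: [0.5272, 0.0685, 0.4314]
orientation: [3.126, 0.31, 0.013]
contact_force: [0.5, 0.6, 1.2]
gripper_width: 0.6
grasp_force: 0.0
```

step_arm(series=[0,0,0,0,-41,0,0.6,0,0,0,0,-82,0,0.6,0,0,0,0,-123,0,0.6,0,0,0,0,-164,0,0.6,0,0,0,0,-205,0,0.6,0,0,0,0,-246,0,0.6,0,0,0,0,-280,0,0.6,0,0,0,0,-300,0,0.6,0,0,0,0,-300,0,0.6,0,0,0,0,-300,0,0.6])

```text
time: 19.65
position: [0.467, 0.3631, 0.4252]
orientation: [3.125, 0.313, -0.001]
contact_force: [0.7, -0.4, -0.1]
gripper_width: 0.596
grasp_force: 0.0
```

```bash
python3 - <<'E'
from h import *
print(robot.sense()["position"])
a=robot.capture("side")[195:320,230:420,::-1];c=robot.capture("top")[185:295,255:390,::-1]
cv2.imwrite("pics/s6.png",np.hstack([cv2.resize(a,(400,264),interpolation=2),cv2.resize(c,(324,264),interpolation=2)]))
E
```

```text
[0.467  0.3631 0.4252]
```

View pics/s6.png

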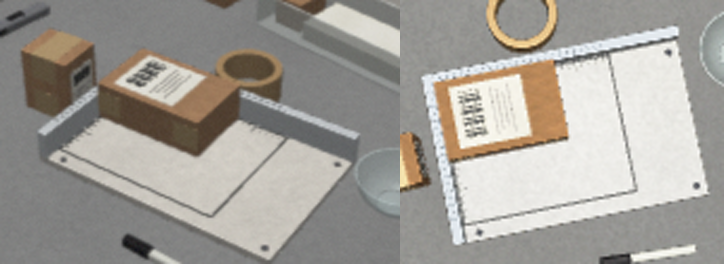

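The carton sits flush in the corner with its label up: in the top view its edges lie on the stop (437,85)-(450,160) and the rail (437,85)-(557,62). The bystanders haven't moved and the arm is clear, so I'm handing in.

```bash
python3 -c "
from workcell import robot
print(robot.close_job())"
```

```text
the job is handed in; nothing more can be done
None
```

I toppled the carton label-up inside the rectangle, then pushed it flush against the end stop and the side rail; the last picture shows the arm clear and nothing else moved, and I handed the job in at about 20 s of the allowed 56 s.

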